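# Push the drill bit case through the gap on the step stool

## Task

The door of the white drill bit case no longer latches, so do not pick the case up or tip it: with the fingers, push it flat along the stool top, lengthwise through the narrow gap between the orange tray and the steel pencil sharpener, until the whole case is out on the other side of both, and leave it lying there no more than a hand's breadth past them. Leave the hammer and the two picture hooks where they lie, and finish clear of everything.

Things in the scene. Friction and masses are not known exactly. Their poses are not given: they have to be found in the camera images.
- tray: Orange plastic compartment tray, open on top, screwed to the stool top: 160 mm along its x, 80 mm along its y, 40 mm high. Origin: centre of its underside. Its -x side face (80 mm long, 80 mm from the origin) is one side of the gap. The gap runs along the tray's y axis; the case starts on the tray's +y side and must come out on its -y side.
- sharpener: Steel box-shaped desk pencil sharpener with two pencil holes in its top, screwed to the stool top: 60 mm along its x, 80 mm along its y, 44 mm high. Origin: centre of its underside. It stands on the robot's side of the tray, its axes parallel to the tray's; its +x side face (30 mm from its origin) is the other side of the gap, which is 70 to 74 mm wide. It may stand up to 8 mm forward or back of the tray along y.
- case: White plastic drill bit case, a flat closed box with a grey sliding door on top, loose on the stool top: 64 mm along its x, 110 mm along its y, 32 mm high, 0.2 to 0.45 kg. Origin: centre of its underside; z up. It starts up to 37 mm off the gap's centre line and turned up to 0.5 rad from the gap's direction (yaw 0 relative to the tray means lined up).
- case_trail (a point): Centre of the case's +y end face (64 x 32 mm), 55 mm from its origin and 16 mm up: the end away from the gap at the start.
- case_lead (a point): Centre of the case's -y end face, 55 mm from its origin and 16 mm up: the end towards the gap at the start.
- hammer: Hammer with a black rubber grip, about 0.3 m long, lying on the stool top to the right of the work, its handle towards the robot. A bystander.
- hook_a: Zinc-plated picture hook, 40 x 14 x 17 mm, lying loose on the stool top near the robot. A bystander.
- hook_b: A second, identical picture hook, farther to the right. A bystander.
Not all that is in view belongs to the job. Several things have the shape of the tray; the one meant has the colours described above.

How it is judged:
By the outcome, as a careful person would: the job done as asked, in the order asked, and still so for the second after the job is handed in, with the robot touching nothing.
It also fails if it takes over 67 s, if anything falls off the work surface, if the arm or the gripper's body presses on something with over 40 N, if the wrist force passes 120 N, or if a joint passes its speed limit or range.

## Robot

A 6-joint arm with a two-finger parallel gripper is mounted at the origin on the work surface. World frame = base frame: x ahead of the robot, y to its left, z up, the work surface at z = 0. Lengths are in m, angles in rad, forces in N, time in s.
With the tool pointing down it reaches from about 0.325 to 0.925 m from the base axis. Payload 3.1 kg.
Tool frame: the origin (TCP) lies at the very end of the fingers, on their centre line; the grasp point (between the pads) lies 19 mm behind it; z points along the fingers, y is the line along which they close (so a half turn about z gives the same grasp; the last joint's range is limited). The gripper opens to 85 mm and grips with 20 to 120 N. Pads are 22 mm wide; open, the fingers measure 114 mm over their backs; the gripper's body (76 mm by 85 mm) begins 54 mm behind the grasp point. The pads swing forward as they close: fully open they stand 13 mm farther back than shut.
Start: joints at [-1.311, 0.217, 1.613, -0, 1.311, -0.112], TCP at [0.227, -0.582, 0.231] pointing down, gripper open.
Joint ranges: [-2.75, 2.75], [-0.78, 2.1], [0.31, 2.55], [-1.13, 4.27], [0.13, 2.63], [-2.58, 2.58]. Speed limits (rad/s): [2.79, 2.79, 3.14, 3.14, 3.14, 3.14].

## Interface

Orientations are given as a unit quaternion [x, y, z, w].
In Python, from plant import bot gives the robot as it stands.
- The arm moves only by the tool drive_tool, never from a script. Its argument "commands" is a list of rows, each an object with "dp": the shift along the world's x, y, z in mm, a list of three; "turn": the turn about the world's z in degrees; "claw": the gripper command: -1 is shut, 1 is fully open, values between are in proportion. A call has 1 to 12 rows; each row shifts and turns the commanded pose from where the row before left it; what a row does not reach is not made up. A row lasts 1/10 s, in which the tool goes at most 50 mm and 8.59 degrees, less where a joint would pass 70% of its speed; a pose out of reach is approached as far as the arm can. A call is refused whole if a number of a shift passes 50 or a number of a turn 8.59, either way. A call with a gripper value outside its range is refused whole. The fingers move at their own pace and stop on an object; "grip_force" is the grip in N (left out, the last holds). Time passes only in rows, so rows that do not move let the fingers close. It gives the time, the measured TCP pose, the force, the opening and the grip force at its end, in the units of the state.
- bot.observe(): the state, without advancing time (a new reading comes with each control period).
- bot.get_image(name): name is "side" or "top" or "wrist"; returns a dict with "image" (480x640x3 uint8, blue, green, red), "K" (3x3 intrinsics, pixels), "k1" (the pictures are not rectified: a ray, as slopes to the right and down, at radius r is drawn at 1 + k1 r^2 times it, then the intrinsics apply), "world_from_camera" (4x4, takes a point from camera to world coordinates); the wrist camera has in their place "T_tool_cam" (4x4, takes a point from camera to tool coordinates, whose origin is the TCP and whose axes are the flange's). Camera axes: x right, y down, z forward; pixel columns grow to the right and rows downward; lengths in m; the calibration is good to about 2 mm. A picture is of the moment at which its call begins: read the wrist's pose just before it. There is no depth.
- bot.finish_job(): hands the job in; it is judged then, once.
The state is a dict: "time_s": time; "joint_pos": joint angles; "qd": joint speeds; "effort": joint torques, N m; "tool_pos": TCP position; "eef_rot": TCP orientation; "contact_force": force on the tool from outside, world axes, zero at the start; "moment": the same for the moment, N m; "finger_gap": opening from 0.0 (shut) to 1.0 (fully open); "gripper_force": force on a finger pad.
Only numpy, scipy, OpenCV 4.12 (cv2) and the standard library are available. Lean on these libraries where they do the work, as an engineer would, in place of code of your own. Each camera call takes 0.05 s, during which the arm holds its last target. There are 200 camera calls.

## Working session

There is one attempt and no reset: what is moved stays moved. The work goes in short steps, Python scripts to look and compute and a tool call to move; the robot and the scene stay as the last step left them, time stands still between calls to the robot, and variables do not carry over. Pictures are saved under pics/ and viewed, at most 10 in all, crops included, and the job is handed in when it is done.

Besides the shell and the picture viewer there is one more tool, called after "Call:" by a JSON object that holds its "op" and its "data", one argument or row to a line. drive_tool: Moves the arm, as the interface text tells. Its arguments: {"type":"object","properties":{"commands":{"type":"array","items":{"type":"object","properties":{"dp":{"type":"array","items":{"type":"number"}},"turn":{"type":"number"},"claw":{"type":"number"}}}},"grip_force":{"type":"number"}},"required":["commands"]}

```bash
mkdir -p pics
cat > h.py <<'E'
import numpy as np, cv2
from plant import bot
def ray(im,uv):
    K,k1=np.array(im["K"]),im["k1"]
    d=(np.atleast_2d(uv).astype(float)-[K[0,2],K[1,2]])/[K[0,0],K[1,1]]
    u=d.copy()
    for _ in range(20): u=d/(1+k1*(u**2).sum(1,keepdims=True))
    T=np.array(im["world_from_camera"])
    return T[:3,3],np.c_[u,np.ones(len(u))]@T[:3,:3].T
def onz(im,uv,z):
    o,d=ray(im,uv); return (o+d*((z-o[2])/d[:,2:]))[:,:2]
E
python3 - <<'E'
from h import *
for n in("top","side"):
    i=bot.get_image(n); cv2.imwrite(f"pics/{n}0.png",i["image"]); np.savez(f"{n}0.npz",**i); print(np.round(i["world_from_camera"],2).tolist(),i["k1"])
E
```

```text
[[-0.03, -0.99, 0.13, 0.42], [-1.0, 0.03, -0.01, -0.01], [0.01, -0.13, -0.99, 1.07], [0.0, 0.0, 0.0, 1.0]] 0.03525384480445345
[[-0.74, -0.51, 0.44, -0.14], [-0.67, 0.54, -0.51, 0.77], [0.02, -0.67, -0.74, 1.19], [0.0, 0.0, 0.0, 1.0]] -0.20037210666047464
```

View pics/top0.png

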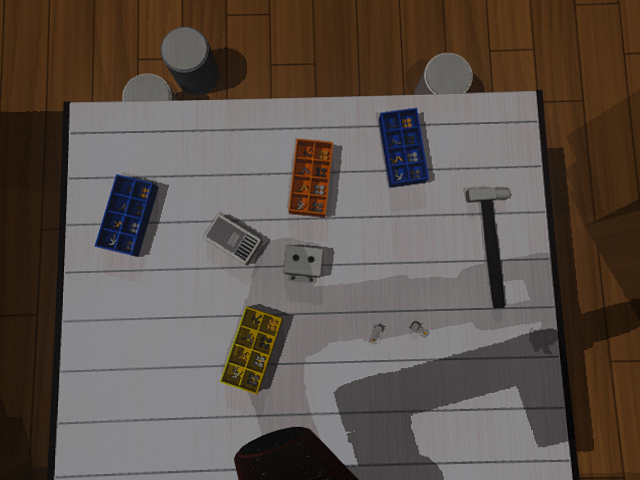

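View pics/side0.png

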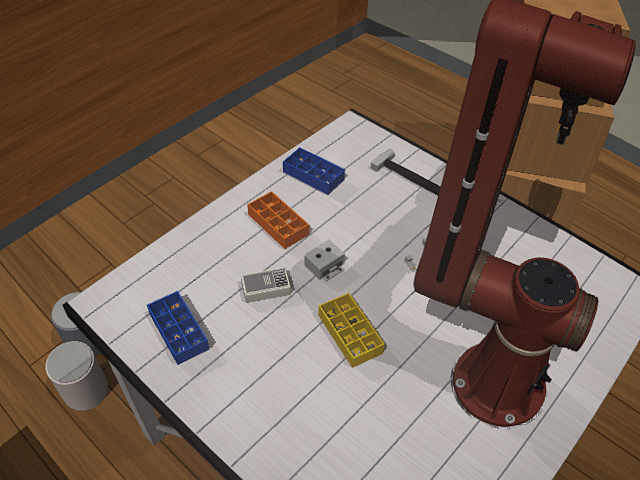

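The top view shows the orange tray at about (312,178), the sharpener at (305,260), and the case at (233,238), to the left of the gap. The hooks are at (377,332) and (419,328) and the hammer at x≈490. The side view agrees. Next I'll zoom in to get the corners.

Run:
```python
from h import *
i=np.load("top0.npz"); im=i["image"]
hsv=cv2.cvtColor(im,cv2.COLOR_BGR2HSV)
m=cv2.inRange(hsv,(5,150,60),(16,255,255)); m[:130]=0;m[230:]=0;m[:,:270]=0;m[:,350:]=0
m=cv2.morphologyEx(m,cv2.MORPH_CLOSE,np.ones((9,9)))
c=max(cv2.findContours(m,0,2)[0],key=cv2.contourArea)
b=cv2.boxPoints(cv2.minAreaRect(c)); print(b.round(1).tolist(),onz(i,b,.04).round(4).tolist())
cr=cv2.resize(im[195:285,195:335],None,fx=5.7,fy=5.7,interpolation=cv2.INTER_CUBIC)
cv2.imwrite("pics/c1.png",cr)
```

```text
[[287.8999938964844, 212.60000610351562], [295.79998779296875, 138.1999969482422], [332.79998779296875, 142.10000610351562], [324.8999938964844, 216.5]] [[0.6151, 0.0402], [0.7792, 0.0194], [0.7681, -0.0609], [0.6044, -0.0386]]
```

View pics/c1.png

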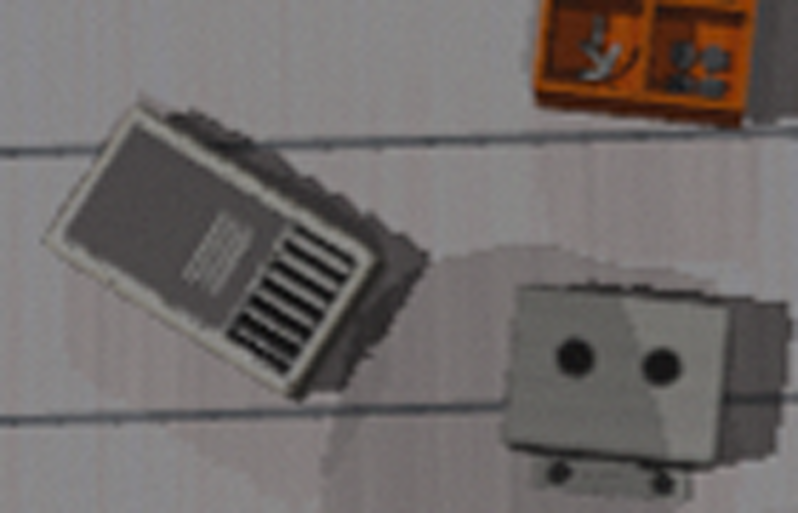

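The crop shows these top-face corners in crop pixels. Case: (140,105), (47,240), (293,392), (376,257). Sharpener: (520,288), (728,303), (717,462), (507,440). Near rim of the tray: (540,92) to (742,112).

Run:
```python
from h import *
i=np.load("top0.npz")
f=lambda p:np.array(p)/5.7+[194.6,194.6]
C=onz(i,f([(140,105),(47,240),(293,392),(376,257)]),.032)
S=onz(i,f([(520,288),(728,303),(717,462),(507,440)]),.044)
T=onz(i,f([(540,92),(742,112)]),.04)
for P in(C,S,T): print(P.round(4).tolist(),P.mean(0).round(4),np.linalg.norm(np.diff(P,axis=0),axis=1).round(3))
yw=np.arctan2(*(T[0]-T[1])[::-1])-np.pi/2
tr=(C[0]+C[1]-C[2]-C[3]); cy=np.arctan2(tr[1],tr[0])-np.pi/2
s=S[0]-S[1]; print("yaw tray,case,sharp",yw,cy,np.arctan2(s[1],s[0])-np.pi/2)
R=lambda a:np.array([[np.cos(a),-np.sin(a)],[np.sin(a),np.cos(a)]])
for a in(yw,-.135): print(((C.mean(0)-T.mean(0))@R(a)).round(4),((S.mean(0)-T.mean(0))@R(a)).round(4))
print(bot.observe()["eef_rot"])
```

```text
[[0.6195, 0.1881], [0.5691, 0.2229], [0.5094, 0.1316], [0.5593, 0.1001]] [0.5643 0.1607] [0.061 0.109 0.059]
[[0.5446, 0.0457], [0.5369, -0.0311], [0.4783, -0.0254], [0.4885, 0.0516]] [0.5121 0.0102] [0.077 0.059 0.078]
[[0.619, 0.037], [0.6093, -0.0386]] [ 0.6141 -0.0008] [0.076]
yaw tray,case,sharp -0.12719328113242812 -0.5892709370198606 -0.09991819699311044
[-0.0699  0.1538] [-0.1026 -0.002 ]
[-0.0711  0.1533] [-0.1026 -0.0028]
[ 9.82771016e-01  1.84823995e-01 -6.75110022e-05 -1.10250639e-03]
```

Call:
{"op": "drive_tool", "data": {
  "commands": [
    {"dp": [14, 39, 0], "turn": 6.25, "claw": 0.4},
    {"dp": [14, 39, 0], "turn": 6.25, "claw": 0.4},
    {"dp": [14, 39, 0], "turn": 6.25, "claw": 0.4},
    {"dp": [14, 39, 0], "turn": 6.25, "claw": 0.4},
    {"dp": [14, 39, 0], "turn": 6.25, "claw": 0.4},
    {"dp": [14, 39, 0], "turn": 6.25, "claw": 0.4},
    {"dp": [14, 39, 0], "turn": 6.25, "claw": 0.4},
    {"dp": [14, 39, 0], "turn": 6.25, "claw": 0.4},
    {"dp": [14, 39, 0], "turn": 6.25, "claw": 0.4},
    {"dp": [14, 39, 0], "turn": 6.25, "claw": 0.4}
  ]
}}

```text
time_s: 1.1
tool_pos: [0.367, -0.1905, 0.2309]
eef_rot: [0.743, 0.669, 0.0, -0.0]
contact_force: [1.3, -0.8, 0.8]
finger_gap: 0.698
gripper_force: 0.0
```

Call:
{"op": "drive_tool", "data": {
  "commands": [
    {"dp": [14, 39, 0], "turn": 6.25, "claw": 0.4},
    {"dp": [14, 39, 0], "turn": 6.25, "claw": 0.4},
    {"dp": [14, 39, 0], "turn": 6.25, "claw": 0.4},
    {"dp": [14, 39, 0], "turn": 6.25, "claw": 0.4},
    {"dp": [14, 39, 0], "turn": 6.25, "claw": 0.4},
    {"dp": [14, 39, 0], "turn": 6.25, "claw": 0.4},
    {"dp": [14, 39, 0], "turn": 6.25, "claw": 0.4},
    {"dp": [14, 39, 0], "turn": 6.25, "claw": 0.4},
    {"dp": [14, 39, 0], "turn": 6.25, "claw": 0.4},
    {"dp": [14, 39, 0], "turn": 6.25, "claw": 0.4},
    {"dp": [0, 0, 0], "turn": 0, "claw": 0.4}
  ]
}}

```text
time_s: 2.2
tool_pos: [0.5077, 0.2017, 0.2308]
eef_rot: [0.287, 0.958, 0.001, -0.0]
contact_force: [0.2, 0.8, -0.3]
finger_gap: 0.701
gripper_force: 0.0
```

Call:
{"op": "drive_tool", "data": {
  "commands": [
    {"dp": [0, 0, -45], "claw": 0.4},
    {"dp": [0, 0, -45], "claw": 0.4},
    {"dp": [0, 0, -45], "claw": 0.4},
    {"dp": [0, 0, -45], "claw": 0.4},
    {"dp": [0, 0, -30], "claw": 0.4},
    {"dp": [0, 0, -10], "claw": 0.4},
    {"dp": [0, 0, 0], "claw": 0.4}
  ]
}}

```text
$.commands[0]: bad value
```

Run:
```python
from h import *
i=bot.get_image("top"); w=bot.get_image("wrist")
a=cv2.resize(i["image"][130:330,190:350],(480,600)); 
b=cv2.resize(w["image"],(320,240)); b=cv2.copyMakeBorder(b,0,360,0,0,0)
cv2.imwrite("pics/2.png",np.hstack([a,b]))
```

```text
(no output)
```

View pics/2.png

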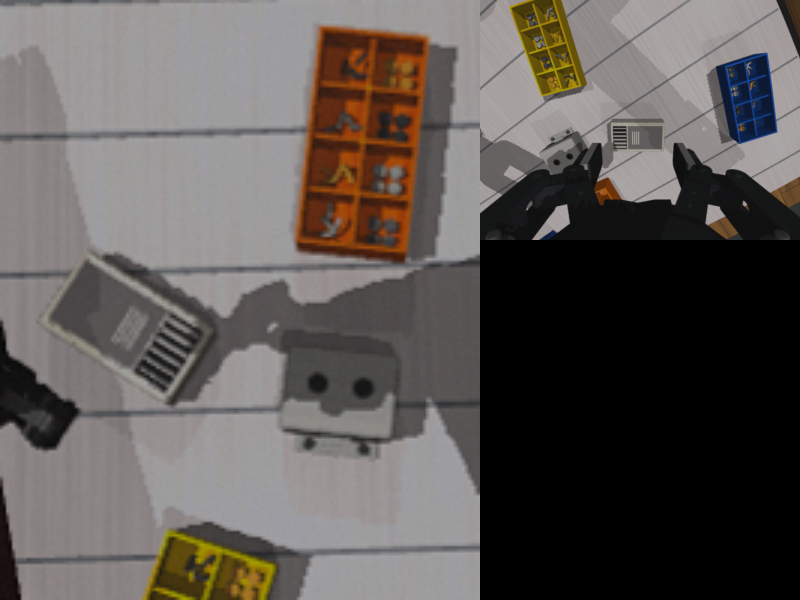

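The wrist view (right panel) shows the case lying parallel to the finger line at about (637,135), with the sharpener beside it. The descent was refused because the rows had no "turn" field, so I'll repeat it with one.

Call:
{"op": "drive_tool", "data": {
  "commands": [
    {"dp": [0, 0, -45], "turn": 0, "claw": 0.4},
    {"dp": [0, 0, -45], "turn": 0, "claw": 0.4},
    {"dp": [0, 0, -45], "turn": 0, "claw": 0.4},
    {"dp": [0, 0, -45], "turn": 0, "claw": 0.4},
    {"dp": [0, 0, -30], "turn": 0, "claw": 0.4},
    {"dp": [0, 0, -11], "turn": 0, "claw": 0.4},
    {"dp": [0, 0, 0], "turn": 0, "claw": 0.4}
  ]
}}

```text
time_s: 3.0
tool_pos: [0.5052, 0.1962, 0.0087]
eef_rot: [0.291, 0.957, -0.001, -0.002]
contact_force: [0.6, 0.5, -0.2]
finger_gap: 0.708
gripper_force: 0.0
```

Run:
```python
from h import *
print(bot.observe()["tool_pos"])
i=bot.get_image("top"); np.savez("t3.npz",**i)
a=cv2.resize(i["image"][190:330,170:340],None,fx=4,fy=4,interpolation=cv2.INTER_CUBIC)
cv2.imwrite("pics/3.png",a)
```

```text
[0.50517557 0.19617284 0.00871197]
```

View pics/3.png

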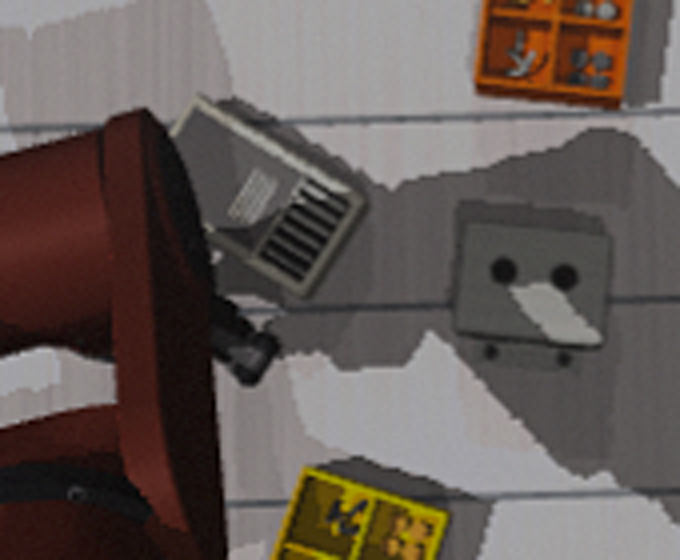

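The crop shows the tool down beside the case at about (245,350), not touching it, and the way to the gap is open. I'll push and turn the case with both fingers on its long side.

Call:
{"op": "drive_tool", "data": {
  "commands": [
    {"dp": [8, -4, 0], "turn": 0, "claw": 0.4},
    {"dp": [8, -4, 0], "turn": 0, "claw": 0.4},
    {"dp": [7, -3, 0], "turn": 0, "claw": 0.4},
    {"dp": [2, -2, 0], "turn": 2, "claw": 0.4},
    {"dp": [2, -2, 0], "turn": 2, "claw": 0.4},
    {"dp": [2, -2, 0], "turn": 2, "claw": 0.4},
    {"dp": [2, -2, 0], "turn": 2, "claw": 0.4},
    {"dp": [2, -2, 0], "turn": 2, "claw": 0.4},
    {"dp": [2, -2, 0], "turn": 2, "claw": 0.4}
  ]
}}

```text
time_s: 3.95
tool_pos: [0.5401, 0.1749, 0.011]
eef_rot: [0.188, 0.982, -0.0, -0.003]
contact_force: [-7.8, 1.7, 7.0]
finger_gap: 0.703
gripper_force: 3.7
```

Call:
{"op": "drive_tool", "data": {
  "commands": [
    {"dp": [2, -2, 0], "turn": 2, "claw": 0.4},
    {"dp": [2, -2, 0], "turn": 2, "claw": 0.4},
    {"dp": [2, -2, 0], "turn": 2, "claw": 0.4},
    {"dp": [2, -2, 0], "turn": 2, "claw": 0.4},
    {"dp": [2, -1, 0], "turn": 2, "claw": 0.4},
    {"dp": [2, -1, 0], "turn": 2, "claw": 0.4},
    {"dp": [2, -1, 0], "turn": 2, "claw": 0.4},
    {"dp": [0, 0, 0], "turn": 0, "claw": 0.4}
  ]
}}

```text
time_s: 4.75
tool_pos: [0.5553, 0.163, 0.0108]
eef_rot: [0.067, 0.998, -0.001, -0.002]
contact_force: [-5.0, -1.2, 4.2]
finger_gap: 0.7
gripper_force: 2.4
```

Run:
```python
from h import *
o=bot.observe();print(o["tool_pos"],2*np.arctan2(o["eef_rot"][1],o["eef_rot"][0])-np.pi/2)
i=bot.get_image("top"); np.savez("t4.npz",**i)
a=cv2.resize(i["image"][180:300,170:340],None,fx=4.7,fy=4.7,interpolation=cv2.INTER_CUBIC)
cv2.imwrite("pics/4.png",a)
```

```text
[0.55527249 0.1630448  0.01077042] 1.4363974839805738
```

View pics/4.png

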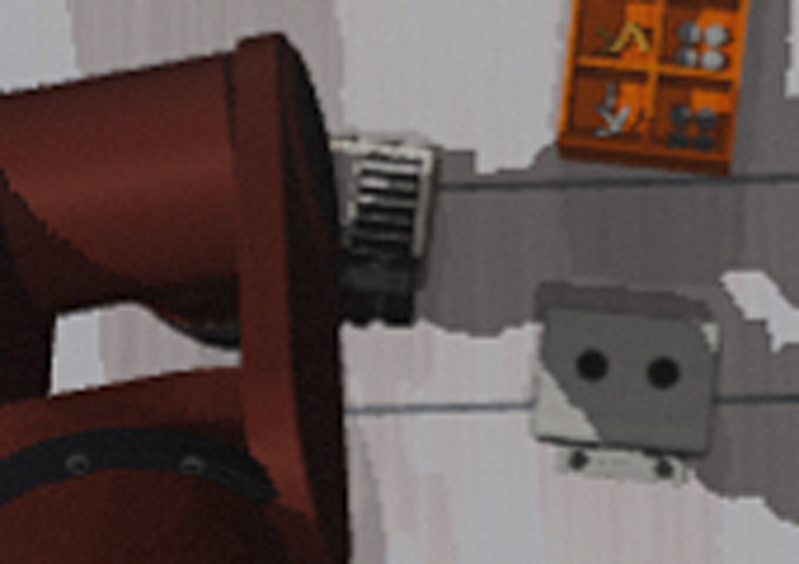

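The crop shows the case now roughly parallel to the gap, its lead end at about (433,215). I'll back off, raise the tool and turn it behind the trailing end, then measure again.

Call:
{"op": "drive_tool", "data": {
  "commands": [
    {"dp": [-15, 2, 0], "turn": 0, "claw": 0.4},
    {"dp": [-10, 1, 10], "turn": 0, "claw": 0.4},
    {"dp": [0, 0, 45], "turn": 0, "claw": 0.4},
    {"dp": [0, 0, 45], "turn": 0, "claw": 0.4},
    {"dp": [0, 0, 40], "turn": 0, "claw": 0.4}
  ]
}}

```text
time_s: 5.3
tool_pos: [0.5328, 0.1668, 0.1532]
eef_rot: [0.067, 0.998, 0.001, 0.002]
contact_force: [1.4, 0.0, -0.2]
finger_gap: 0.703
gripper_force: 0.0
```

Call:
{"op": "drive_tool", "data": {
  "commands": [
    {"dp": [7, 9, 0], "turn": -8.2, "claw": -0.4},
    {"dp": [7, 9, 0], "turn": -8.2, "claw": -0.4},
    {"dp": [7, 9, 0], "turn": -8.2, "claw": -0.4},
    {"dp": [7, 9, 0], "turn": -8.2, "claw": -0.4},
    {"dp": [7, 9, 0], "turn": -8.2, "claw": -0.4},
    {"dp": [7, 9, 0], "turn": -8.2, "claw": -0.4},
    {"dp": [7, 9, 0], "turn": -8.2, "claw": -0.4},
    {"dp": [7, 9, 0], "turn": -8.2, "claw": -0.4},
    {"dp": [7, 9, 0], "turn": -8.2, "claw": -0.4},
    {"dp": [7, 9, 0], "turn": -8.2, "claw": -0.4},
    {"dp": [7, 3, 0], "turn": -7.5, "claw": -0.4},
    {"dp": [0, 0, 0], "turn": 0, "claw": -0.4}
  ]
}}

```text
time_s: 6.5
tool_pos: [0.6101, 0.2603, 0.1512]
eef_rot: [0.75, 0.661, 0.002, 0.001]
contact_force: [-0.1, 0.1, -0.3]
finger_gap: 0.297
gripper_force: 0.0
```

Run:
```python
from h import *
o=bot.observe();print(o["tool_pos"],2*np.arctan2(o["eef_rot"][1],o["eef_rot"][0])-np.pi/2,o["finger_gap"])
i=bot.get_image("top"); np.savez("t5.npz",**i)
a=cv2.resize(i["image"][190:280,200:340],None,fx=5.7,fy=5.7,interpolation=cv2.INTER_CUBIC)
cv2.imwrite("pics/5.png",a)
```

```text
[0.61007922 0.26029954 0.15116204] -0.12542627130440365 0.2972679843080884
```

View pics/5.png

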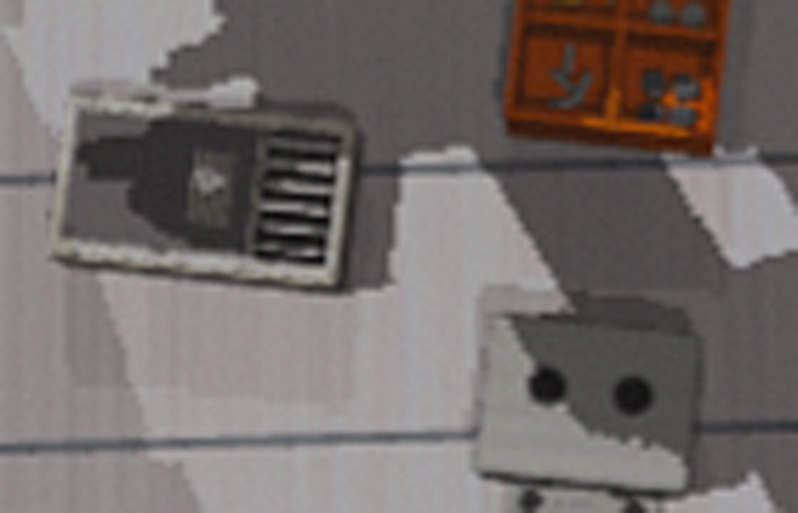

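The crop shows these corners. Case: (74,93), (52,258), (338,287), (357,118). Sharpener: (492,314), (700,333), (688,490), (477,468). Tray rim: (510,122) to (715,143).

Run:
```python
from h import *
i=np.load("t5.npz")
f=lambda p:np.array(p)/5.7+[199.6,189.6]
C=onz(i,f([(74,93),(52,258),(338,287),(357,118)]),.032)
S=onz(i,f([(492,314),(700,333),(688,490),(477,468)]),.044)
T=onz(i,f([(510,122),(715,143)]),.04)
for P in(C,S,T): print(P.round(4).tolist(),P.mean(0).round(4))
ang=lambda v:np.arctan2(v[1],v[0])-np.pi/2
print(ang(C[0]+C[1]-C[2]-C[3]),ang(S[0]+S[3]-S[1]-S[2]),ang(T[0]-T[1]))
a=-.122;R=np.array([[np.cos(a),-np.sin(a)],[np.sin(a),np.cos(a)]])
for P in (C,S,T): print(((P-T.mean(0))@R).round(4).tolist())
```

```text
[[0.6354, 0.2021], [0.5727, 0.2104], [0.5588, 0.1036], [0.623, 0.0956]] [0.5975 0.153 ]
[[0.5456, 0.0455], [0.5364, -0.0313], [0.4784, -0.0252], [0.4887, 0.0521]] [0.5123 0.0103]
[[0.6184, 0.0375], [0.6083, -0.0391]] [ 0.6134 -0.0008]
-0.12262686858405636 -0.12542616539025153 -0.13063583030031944
[[-0.0028, 0.2041], [-0.0661, 0.2047], [-0.0669, 0.097], [-0.0021, 0.0969]]
[[-0.0729, 0.0377], [-0.0727, -0.0397], [-0.1309, -0.0406], [-0.1302, 0.0374]]
[[0.0003, 0.0386], [-0.0003, -0.0386]]
```

Aligned within 2 mm and 0.01 rad. Next: descend and start the end push.

Call:
{"op": "drive_tool", "data": {
  "commands": [
    {"dp": [0, 0, -45], "turn": 0, "claw": -0.4},
    {"dp": [0, 0, -45], "turn": 0, "claw": -0.4},
    {"dp": [0, 0, -38], "turn": 0, "claw": -0.4},
    {"dp": [0, 0, -10], "turn": 0, "claw": -0.4},
    {"dp": [0, 0, 0], "turn": 0, "claw": -0.4},
    {"dp": [-2, -16, 0], "turn": 0, "claw": -0.4},
    {"dp": [-2, -16, 0], "turn": 0, "claw": -0.4},
    {"dp": [-1, -8, 0], "turn": 0, "claw": -0.4}
  ]
}}

```text
time_s: 7.35
tool_pos: [0.6049, 0.2185, 0.0151]
eef_rot: [0.751, 0.661, 0.002, 0.001]
contact_force: [-1.2, 5.6, 2.7]
finger_gap: 0.297
gripper_force: 2.7
```

Call:
{"op": "drive_tool", "data": {
  "commands": [
    {"dp": [-1, -8, 0], "turn": 0, "claw": -0.4},
    {"dp": [-1, -8, 0], "turn": 0, "claw": -0.4},
    {"dp": [-1, -8, 0], "turn": 0, "claw": -0.4},
    {"dp": [-1, -8, 0], "turn": 0, "claw": -0.4},
    {"dp": [-1, -8, 0], "turn": 0, "claw": -0.4},
    {"dp": [-1, -8, 0], "turn": 0, "claw": -0.4},
    {"dp": [-1, -8, 0], "turn": 0, "claw": -0.4},
    {"dp": [0, 0, 0], "turn": 0, "claw": -0.4}
  ]
}}

```text
time_s: 8.15
tool_pos: [0.5981, 0.1636, 0.0144]
eef_rot: [0.75, 0.661, 0.002, 0.001]
contact_force: [1.1, 2.1, 1.8]
finger_gap: 0.303
gripper_force: 1.3
```

Run:
```python
from h import *
o=bot.observe();print(o["tool_pos"],o["moment"])
i=bot.get_image("top"); np.savez("t6.npz",**i)
a=cv2.resize(i["image"][190:280,200:340],None,fx=5.7,fy=5.7,interpolation=cv2.INTER_CUBIC)
cv2.imwrite("pics/6.png",a)
```

```text
[0.59809733 0.16357727 0.01441767] [ 0.36375512 -0.24962163 -0.02819442]
```

View pics/6.png

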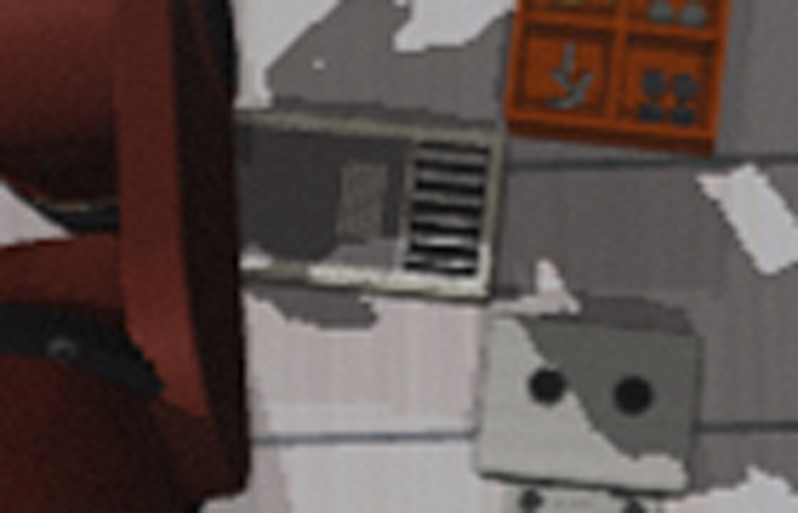

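The lead end is at the gap's mouth, with corners at about (505,132) and (488,298) and the tray rim corner at (510,122). I'll check the clearance.

Run:
```python
from h import *
i=np.load("t6.npz")
f=lambda p:np.array(p)/5.7+[199.6,189.6]
C=onz(i,f([(505,132),(488,298),(245,109),(245,271)]),.032)
a=-.124;R=np.array([[np.cos(a),-np.sin(a)],[np.sin(a),np.cos(a)]])
print(((C-[.6134,-.0008])@R).round(4).tolist())
```

```text
[[-0.0023, 0.0407], [-0.0658, 0.0405], [-0.0031, 0.1393], [-0.0644, 0.1322]]
```

Call:
{"op": "drive_tool", "data": {
  "commands": [
    {"dp": [-1.1, -8, 0], "turn": 0, "claw": -0.4},
    {"dp": [-1.1, -8, 0], "turn": 0, "claw": -0.4},
    {"dp": [-1.1, -8, 0], "turn": 0, "claw": -0.4},
    {"dp": [-1.1, -8, 0], "turn": 0, "claw": -0.4}
  ]
}}

```text
time_s: 8.6
tool_pos: [0.5932, 0.1331, 0.0139]
eef_rot: [0.75, 0.661, 0.002, 0.0]
contact_force: [0.5, 6.5, 4.7]
finger_gap: 0.297
gripper_force: 3.3
```

Call:
{"op": "drive_tool", "data": {
  "commands": [
    {"dp": [-1, -8, 0], "turn": 0, "claw": -0.4},
    {"dp": [-1, -8, 0], "turn": 0, "claw": -0.4},
    {"dp": [-1, -8, 0], "turn": 0, "claw": -0.4},
    {"dp": [-1, -8, 0], "turn": 0, "claw": -0.4},
    {"dp": [-1, -8, 0], "turn": 0, "claw": -0.4},
    {"dp": [-1, -8, 0], "turn": 0, "claw": -0.4},
    {"dp": [-1, -8, 0], "turn": 0, "claw": -0.4}
  ]
}}

```text
time_s: 9.3
tool_pos: [0.5862, 0.0771, 0.0139]
eef_rot: [0.75, 0.661, 0.002, 0.0]
contact_force: [0.8, 7.0, 4.9]
finger_gap: 0.306
gripper_force: 3.5
```

Call:
{"op": "drive_tool", "data": {
  "commands": [
    {"dp": [-1, -8, 0], "turn": 0, "claw": -0.4},
    {"dp": [-1, -8, 0], "turn": 0, "claw": -0.4},
    {"dp": [-1, -8, 0], "turn": 0, "claw": -0.4},
    {"dp": [-1, -8, 0], "turn": 0, "claw": -0.4},
    {"dp": [-1, -8, 0], "turn": 0, "claw": -0.4}
  ]
}}

```text
time_s: 9.8
tool_pos: [0.5811, 0.0371, 0.0139]
eef_rot: [0.75, 0.661, 0.002, -0.0]
contact_force: [0.6, 7.1, 6.1]
finger_gap: 0.303
gripper_force: 3.7
```

Call:
{"op": "drive_tool", "data": {
  "commands": [
    {"dp": [-1, -8, 0], "turn": 0, "claw": -0.4},
    {"dp": [-1, -8, 0], "turn": 0, "claw": -0.4},
    {"dp": [-1, -8, 0], "turn": 0, "claw": -0.4},
    {"dp": [-1, -8, 0], "turn": 0, "claw": -0.4},
    {"dp": [-1, -8, 0], "turn": 0, "claw": -0.4},
    {"dp": [-1, -8, 0], "turn": 0, "claw": -0.4}
  ]
}}

```text
time_s: 10.4
tool_pos: [0.575, -0.0108, 0.0138]
eef_rot: [0.75, 0.661, 0.002, -0.0]
contact_force: [1.8, 7.7, 6.8]
finger_gap: 0.303
gripper_force: 3.9
```

Call:
{"op": "drive_tool", "data": {
  "commands": [
    {"dp": [-1, -8, 0], "turn": 0, "claw": -0.4},
    {"dp": [-1, -8, 0], "turn": 0, "claw": -0.4},
    {"dp": [-1, -8, 0], "turn": 0, "claw": -0.4},
    {"dp": [-1, -8, 0], "turn": 0, "claw": -0.4},
    {"dp": [-0.5, -4, 0], "turn": 0, "claw": -0.4},
    {"dp": [0, 0, 0], "turn": 0, "claw": -0.4}
  ]
}}

```text
time_s: 11.0
tool_pos: [0.5699, -0.048, 0.0132]
eef_rot: [0.75, 0.661, 0.001, 0.0]
contact_force: [2.1, 3.6, 2.8]
finger_gap: 0.299
gripper_force: 2.1
```

Run:
```python
from h import *
i=bot.get_image("top"); np.savez("t7.npz",**i)
a=cv2.resize(i["image"][130:290,260:420],None,fx=3.7,fy=3.7,interpolation=cv2.INTER_CUBIC)
cv2.imwrite("pics/7.png",a)
```

```text
(no output)
```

View pics/7.png

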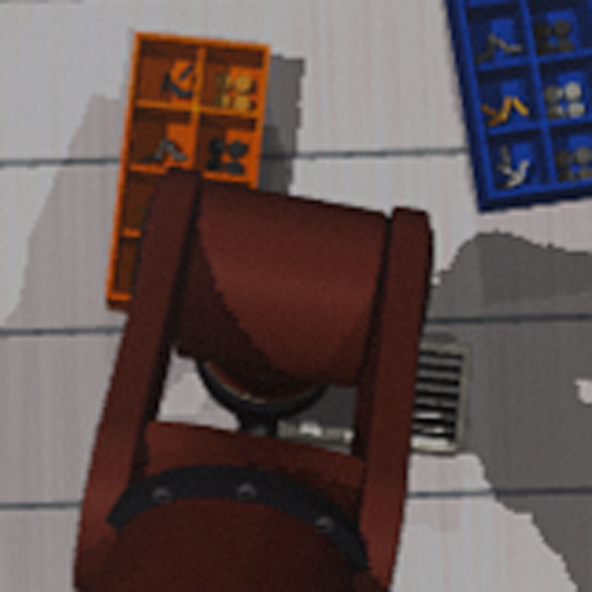

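The arm hides the trailing end. The lead-end corners show at about (467,342) and (457,453).

Run:
```python
from h import *
i=np.load("t7.npz")
C=onz(i,np.array([(467,342),(457,453)])/3.7+[259.6,129.6],.032)
a=-.124;R=np.array([[np.cos(a),-np.sin(a)],[np.sin(a),np.cos(a)]])
print(((C-[.6134,-.0008])@R).round(4).tolist())
```

```text
[[-0.0022, -0.1702], [-0.0674, -0.1695]]
```

Call:
{"op": "drive_tool", "data": {
  "commands": [
    {"dp": [-0.5, -5, 0], "turn": 0, "claw": -0.4},
    {"dp": [-0.5, -4, 0], "turn": 0, "claw": -0.4},
    {"dp": [0, 0, 0], "turn": 0, "claw": -0.4},
    {"dp": [1, 8, 0], "turn": 0, "claw": -0.4},
    {"dp": [1.5, 12, 0], "turn": 0, "claw": -0.4},
    {"dp": [0, 0, 0], "turn": 0, "claw": -0.4},
    {"dp": [0, 0, 30], "turn": 0, "claw": -0.4},
    {"dp": [0, 0, 45], "turn": 0, "claw": -0.4},
    {"dp": [0, 0, 45], "turn": 0, "claw": -0.4},
    {"dp": [0, 0, 45], "turn": 0, "claw": -0.4},
    {"dp": [0, 45, 0], "turn": 0, "claw": -0.4},
    {"dp": [0, 45, 0], "turn": 0, "claw": -0.4}
  ]
}}

```text
time_s: 12.25
tool_pos: [0.5723, 0.0524, 0.18]
eef_rot: [0.751, 0.66, 0.002, 0.002]
contact_force: [0.9, -0.2, -0.3]
finger_gap: 0.3
gripper_force: 0.0
```

Call:
{"op": "drive_tool", "data": {
  "commands": [
    {"dp": [0, 45, 0], "turn": 0, "claw": -0.4},
    {"dp": [0, 45, 0], "turn": 0, "claw": -0.4},
    {"dp": [0, 45, 0], "turn": 0, "claw": -0.4},
    {"dp": [0, 0, 0], "turn": 0, "claw": -0.4},
    {"dp": [0, 0, 0], "turn": 0, "claw": -0.4}
  ]
}}

```text
time_s: 12.75
tool_pos: [0.5699, 0.1884, 0.1766]
eef_rot: [0.749, 0.662, -0.001, 0.0]
contact_force: [0.6, -0.7, -0.0]
finger_gap: 0.299
gripper_force: 0.0
```

Run:
```python
from h import *
i=bot.get_image("top"); np.savez("t8.npz",**i)
a=cv2.resize(i["image"][130:350,270:520],None,fx=2.7,fy=2.7,interpolation=cv2.INTER_CUBIC)
cv2.imwrite("pics/8.png",a)
```

```text
(no output)
```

View pics/8.png

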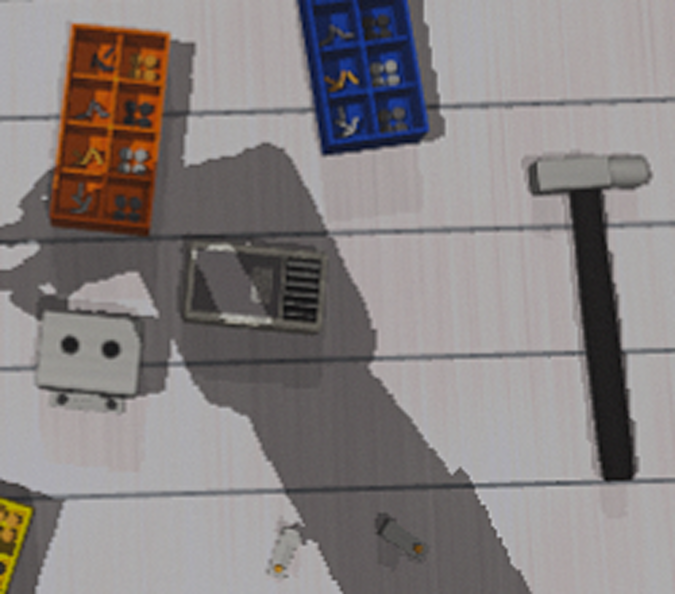

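The whole case is past both fixtures. Its trailing edge is at crop x≈187, against about 152 for the tray and 143 for the sharpener, so it is roughly 3 cm out. The hammer and hooks are where they were.

```bash
python3 -c "
from plant import bot
print(bot.finish_job())"
```

```text
the job is handed in; nothing more can be done
None
```

The case was pushed flat through the gap and now lies about 3 cm past both the tray and the sharpener; the hammer and hooks were not touched, the arm is clear, and the job was handed in at about 13 s.

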